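Iodine dropper poised over the bean

ROBOT

A 6-joint arm with a two-finger parallel gripper is mounted at the origin on the work surface. World frame = base frame: x ahead of the robot, y to its left, z up, the work surface at z = 0. Lengths are in mm, angles in rad, forces in N, time in s.
With the tool pointing down it reaches from about 275 to 1000 mm from the base axis. Payload 8.4 kg.
Tool frame: the origin (TCP) lies midway between the tips of the shut fingers; the grasp point (between the pads) lies 19 mm behind it (r.grip_point_offset is the distance from the TCP to the grasp point, in mm); z points along the fingers, x is the direction in which the jaws open and shut, and the axes are right-handed (so a half turn about z gives the same grasp; the last joint's range is limited). The gripper opens to 85 mm and grips with 20 to 120 N. Pads are 22 mm wide; open, the fingers measure 114 mm over their backs; the gripper's body (76 mm by 85 mm) begins 54 mm behind the grasp point. The pads swing forward as they close: fully open they stand 13 mm farther back than shut.
Start: joints at [1.162, 0.353, 1.633, -0, 1.155, -0.002], TCP at [247.294, 573.998, 208.081] pointing down, gripper open.
Joint ranges: [-2.63, 2.63], [-0.92, 2.1], [0.06, 2.66], [-1.3, 4.44], [0, 2.69], [-3.02, 3.02]. Speed limits (rad/s): [2.22, 2.22, 2.79, 3.14, 3.14, 3.14].

INTERFACE

Orientations are given as [roll, pitch, yaw] about the fixed x, y, z axes, in that order (R = Rz(yaw) Ry(pitch) Rx(roll)).
In Python, from rig import monitor, vision, sign_off, r gives the robot as it stands.
- The arm moves only by the shell command python3 -m inch 'ROWS' [FORCE]. ROWS is JSON, a list of rows, each an object with "dp": the shift along the tool's x, y, z in mm, a list of three; "angular": the turn, a rotation vector about the tool's x, y, z in rad, a list of three; "fingers": the closure in counts, from 0 (fully open) to 255 (shut). A call has 1 to 12 rows; each row is the pose to reach, as a shift and turn from the pose commanded when the call began, along the tool's axes at that moment; what a row does not reach only later rows make up. A row lasts 1/12 s, in which the tool goes at most 41.7 mm and 7.16 degrees, less where a joint would pass 70% of its speed; a pose out of reach is approached as far as the arm can. A call with a gripper value outside its range is refused whole. The fingers move at their own pace and stop on an object; FORCE is the grip in N (left out, the last holds). Time passes only in rows, so rows that repeat a pose let the fingers close. It gives the time, the measured TCP pose, the force and the opening at its end, in the units of the state.
- monitor.sense(): the state, without advancing time (a new reading comes with each control period).
- vision.grab_frame(name): name is "scene" or "top" or "wrist"; returns (picture, depth): 400x640x3 uint8, blue, green, red; 400x640 float32, mm along the optical axis (not along the pixel's ray), 0 where there is no reading.
- vision.camera_params(name): a dict with "fx", "fy", "cx", "cy" (pixels), "R" (3x3) and "t" (3): a world point X has camera coordinates R X + t. Camera axes: x right, y down, z forward; pixel columns grow to the right and rows downward; lengths in mm; the calibration is good to about 2 mm. A picture is of the moment at which its call begins: read the wrist's pose just before it. camera_params takes no time and is no camera call; for the wrist camera it gives the pose at the moment of the call.
- sign_off(): hands the job in, once; it reports no verdict.
The state is a dict: "clock": time; "qpos": joint angles; "qvel": joint speeds; "joint_efforts": joint torques, N m; "eef_pos": TCP position; "tcp_rot": TCP orientation; "contact_force": force on the tool from outside, world axes, zero at the start; "wrist_torque": the same for the moment, N m; "opening": opening from 0.0 (shut) to 1.0 (fully open).
Only numpy, scipy, OpenCV 4.12 (cv2) and the standard library are available. Lean on these libraries where they do the work, as an engineer would, in place of code of your own. Each camera call takes 0.05 s, during which the arm holds its last target.

TASK

Get ready to test the bean for starch: take the dropper by its hard white collar (not the rubber bulb, which must not be touched), draw it up out of the amber dropping bottle, leaving the bottle standing in its place, and carry it over the test-tube rack to the white spot plate. Finish still holding it there, upright and motionless, with its tip centred about one centimetre above the bean, ready to let one drop fall. The dropper must not touch the samples, the plate or the rack on the way, and the rack, beaker and jar stay where they are.

Things in the scene. Friction and masses are not known exactly. Their poses are not given: they have to be found in the camera images.
- dropper: Rigid dropper 116 mm long, 25 g, upright in the bottle. Origin at its tip, z up. Heights above the tip: glass stem 3 mm wide at the tip, 7 mm from 22 up; plug 11 mm wide, 58-68; hard white collar 22 mm wide, 68-86 (grip here, 5-20 N); rubber bulb 86-116. The collar rests on the bottle's rim, the plug sits loosely in the neck, not screwed: it lifts straight out, clear once raised 70 mm.
- dropper_tip (a point): The tip of the dropper's glass stem (the dropper's origin).
- dropper_collar (a point): The middle of the dropper's collar, on its axis, 77 mm above the tip; at the start 87 mm above the bench.
- bulb: The dropper's round red-brown rubber bulb, 13.6 mm wide and 30 mm tall, on top of the collar. Origin at its lower end on the axis, 86 mm above the dropper's tip. Not to be touched.
- bottle: Amber round dropping bottle with a paper label, loose, about 130 g: body 41 mm wide up to 46 mm, rounded shoulder up to 62 mm, neck 20 mm wide (hole 14 mm) from 62 to its rim at 78 mm. Origin at the centre of its underside, z up. It stands on one side of the rack (left or right), the plate on the other.
- plate: White porcelain spot plate, fixed, 136 mm (its x) by 96 mm (its y) by 16 mm tall, with 6 round wells 35 mm wide, 42 mm apart, in 3 columns along x and 2 rows along y; four hold a food sample. Origin at the centre of its underside.
- bean: The bean, fixed in one of the wells: a flat kidney-shaped broad bean, tan, 27 mm long (its x), 18 mm wide, 9 mm tall. Origin at the middle of its underside, z up.
- bean_top (a point): Top of the middle of the bean, 9 mm above the bean's origin, 20 mm above the bench; z up.
- nut: A shelled hazelnut in another well: a ball 18 mm wide with a paler cap, fixed. Origin at the middle of its underside.
- sugar: A small white sugar cube in another well, 16 mm wide, 15 mm tall, fixed. Origin at the middle of its underside.
- pasta: A short straight pasta tube lying in another well, 25 mm long (its x), 10 mm wide, fixed. Origin at the middle of its underside.
- rack: White test-tube rack standing between bottle and plate, loose, about 450 g: 204 mm long (its x), 58 mm wide (its y), its body 68 mm tall, holding five glass tubes in a row along its middle whose tops are 110 to 113 mm above the bench. Origin at the centre of its underside, z up.
- beaker: Bystander: empty glass beaker 62 to 67 mm wide, 84 mm tall, loose. Origin at the centre of its underside.
- jar: Bystander: amber jar with a black lid, 54 mm wide, 85 mm tall, loose. Origin at the centre of its underside.
Not all that is in view belongs to the job. Leave any blue or turquoise look-alike of the bottle alone.

How it is judged (in metres and radians):
On the way, in this order (a step that is already met when the one before it is completed fails the run):
1. the dropper is held in the fingers, drawn right out of the bottle, which still stands upright (contact force between the fingers and dropper above 0.5 N and height (world z) of dropper_tip above 0.08 m and angle between bottle's own z axis and vertical below 0.1 rad), for 0.1 s.
2. the held dropper passes over the test-tube rack with its tip above the tubes (contact force between the fingers and dropper above 0.5 N and z of dropper_tip in the frame of rack above 0.112 m and x of dropper_tip in the frame of rack between -0.12 and 0.12 m and y of dropper_tip in the frame of rack between -0.045 and 0.045 m).
At the end, for the whole second after the job is handed in: The dropper is held by the fingers alone, still, within 8 degrees of upright, tip 3 to 18 mm above the bean's top and within 7 mm of its middle sideways; bottle upright within 30 mm of its place; rack, beaker and jar within 15 mm of theirs (contact force between the fingers and dropper above 0.5 N and horizontal distance between dropper_tip and bean_top below 0.007 m and z of dropper_tip in the frame of bean_top between 0.003 and 0.018 m and angle between dropper's own z axis and vertical below 0.14 rad and linear speed of dropper below 0.02 m/s and angular speed of dropper below 0.2 rad/s and contact force between dropper and bottle below 0.05 N and contact force between dropper and plate below 0.05 N and contact force between dropper and bean below 0.05 N and contact force between dropper and nut below 0.05 N and contact force between dropper and sugar below 0.05 N and contact force between dropper and pasta below 0.05 N and contact force between dropper and rack below 0.05 N and contact force between dropper and beaker below 0.05 N and contact force between dropper and jar below 0.05 N and angle between bottle's own z axis and vertical below 0.1 rad and distance of bottle from where it was at the start of the episode below 0.03 m and distance of each of rack, beaker, jar from where it was at the start of the episode below 0.015 m); the arm keeps its last pose, push and grip.
It fails at once if the rubber bulb is touched (over 1 N) (contact force between any of the fingers, the arm and bulb above 1 N).
It fails at once if the dropper touches a sample or the spot plate (over 0.1 N) (contact force between dropper and bean above 0.1 N or contact force between dropper and nut above 0.1 N or contact force between dropper and sugar above 0.1 N or contact force between dropper and pasta above 0.1 N or contact force between dropper and plate above 0.1 N).
It fails at once if the dropper touches the rack or its tubes (over 0.2 N) (contact force between dropper and rack above 0.2 N).
It fails at once if the bottle is knocked over (tilted over 30 degrees) (angle between bottle's own z axis and vertical above 0.52 rad).
It fails at once if rack, beaker or jar is shoved (over 15 mm) (distance of any of rack, beaker, jar from where it was at the start of the episode above 0.015 m).
It also fails if it takes over 48 s, if anything falls off the work surface, if the arm or the gripper's body presses on something with over 40 N, if the wrist force passes 120 N, or if a joint passes its speed limit or range.

## Working session

There is one attempt and no reset: what is moved stays moved. The work goes in short steps, Python scripts to look and compute and a shell command to move; the robot and the scene stay as the last step left them, time stands still between calls to the robot, and variables do not carry over. Pictures are saved under pics/ and viewed, and the job is handed in when it is done.

```bash
ls; mkdir -p pics; python3 - <<'E'
from rig import monitor, vision, r
import cv2,numpy as np
print(monitor.sense())
for n in ("scene","top"):
    p,d=vision.grab_frame(n); cv2.imwrite(f"pics/{n}1.png",p); np.save(f"pics/{n}1.npy",d)
    print(n,vision.camera_params(n))
E
```

```text
pics
{'clock': 0.0, 'qpos': array([ 1.16161543e+00,  3.53621170e-01,  1.63416140e+00, -1.56991925e-05,
        1.15521456e+00, -2.39285551e-03]), 'qvel': array([-0.00103855, -0.00038311,  0.00013185, -0.00049074, -0.00057846,
       -0.00141951]), 'joint_efforts': array([-6.17397154e-05, -6.05242538e+01, -3.42076313e+01,  7.11045891e-05,
        9.26282723e-03,  9.54760111e-07]), 'eef_pos': array([247.0789764 , 573.51273133, 207.36689684]), 'tcp_rot': array([3.14158166e+00, 1.40450907e-03, 1.16401463e+00]), 'contact_force': array([0.62031712, 0.51595343, 0.08152448]), 'wrist_torque': array([-0.02839499,  0.01084406,  0.05130667]), 'opening': 0.9990445821245121}
scene {'fx': 373.3373419450145, 'fy': 373.3373419450145, 'cx': 318.5590004836067, 'cy': 197.1690438924272, 'R': array([[-0.52233435,  0.85273547, -0.00300821],
       [ 0.51675093,  0.31372035, -0.79658522],
       [-0.67833273, -0.41763832, -0.60451876]]), 't': array([ 328.05462992, -265.61794032, 1281.99734704])}
top {'fx': 423.22233509973455, 'fy': 423.22233509973455, 'cx': 320.97751220130743, 'cy': 201.0836772061605, 'R': array([[ 0.02698   , -0.99963529, -0.00116749],
       [-0.99184064, -0.02662402, -0.12467281],
       [ 0.12459626,  0.00452164, -0.99219722]]), 't': array([-21.59192831, 626.82278519, 905.6285668 ])}
```

View pics/scene1.png

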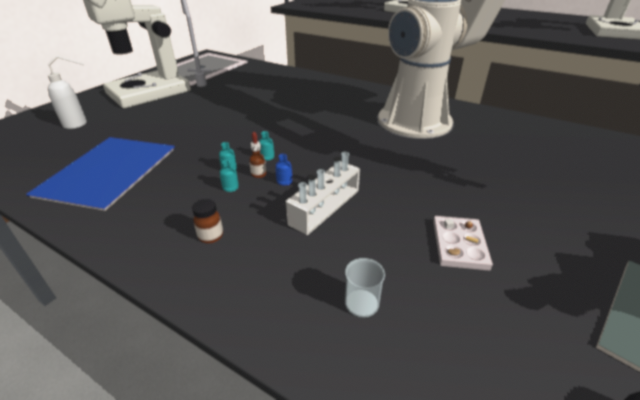

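View pics/top1.png

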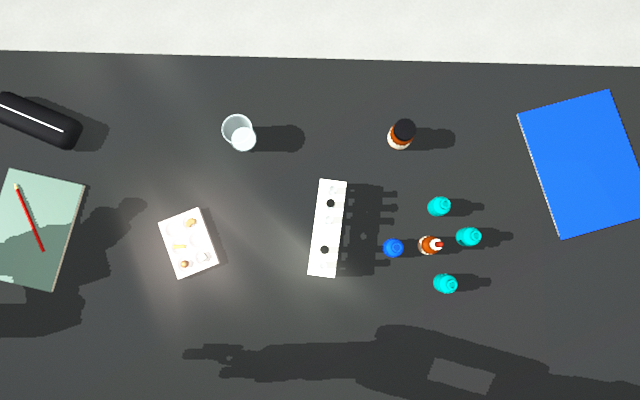

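The scene image shows the dropper bottle at about (256,160), with three turquoise look-alikes and one blue one around it. In the top image it is at (431,245). The rack is at (327,228), the plate at (188,243), the beaker at (240,132) and the jar at (402,133). I'll crop in closer.

```bash
python3 - <<'E'
import cv2,numpy as np
p=cv2.imread("pics/top1.png"); s=cv2.imread("pics/scene1.png")
a=cv2.resize(p[190:300,375:495],None,fx=5,fy=5,interpolation=cv2.INTER_CUBIC)
b=cv2.resize(p[200:285,150:230],None,fx=7,fy=7,interpolation=cv2.INTER_CUBIC)
c=cv2.resize(s[205:280,425:500],None,fx=8,fy=8,interpolation=cv2.INTER_CUBIC)
d=cv2.resize(s[125:200,210:300],None,fx=8,fy=8,interpolation=cv2.INTER_CUBIC)
for n,i in zip("abcd",(a,b,c,d)): cv2.imwrite(f"pics/c_{n}.png",i)
E
```

```text
(no output)
```

View pics/c_a.png

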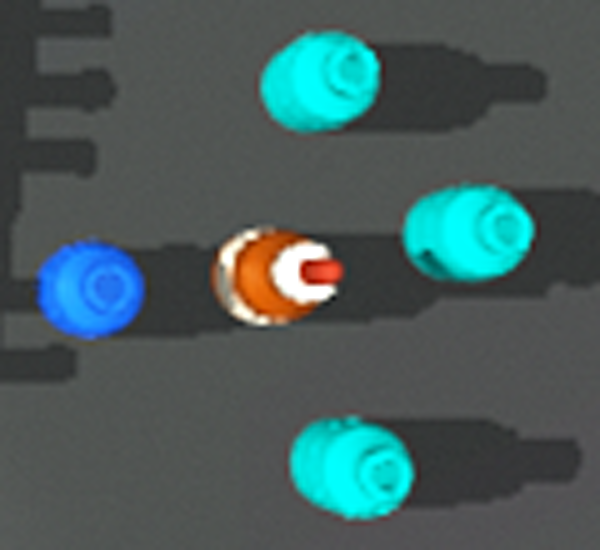

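View pics/c_b.png

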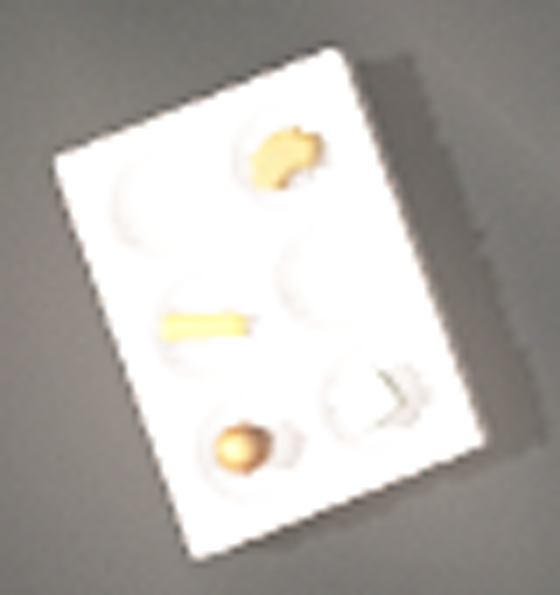

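View pics/c_c.png

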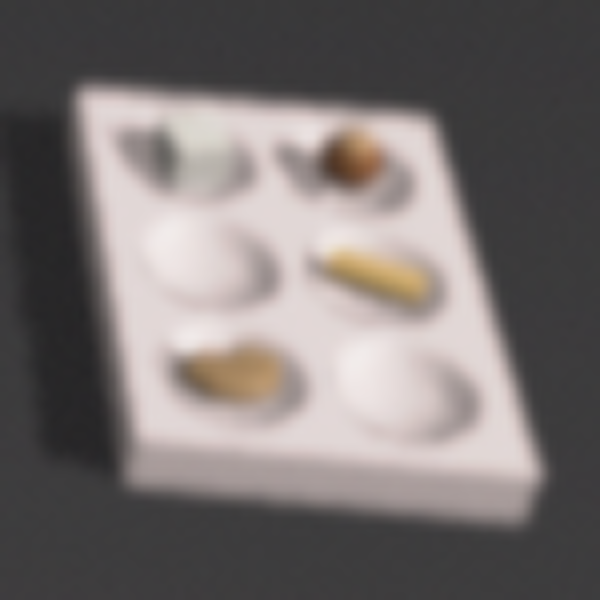

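View pics/c_d.png

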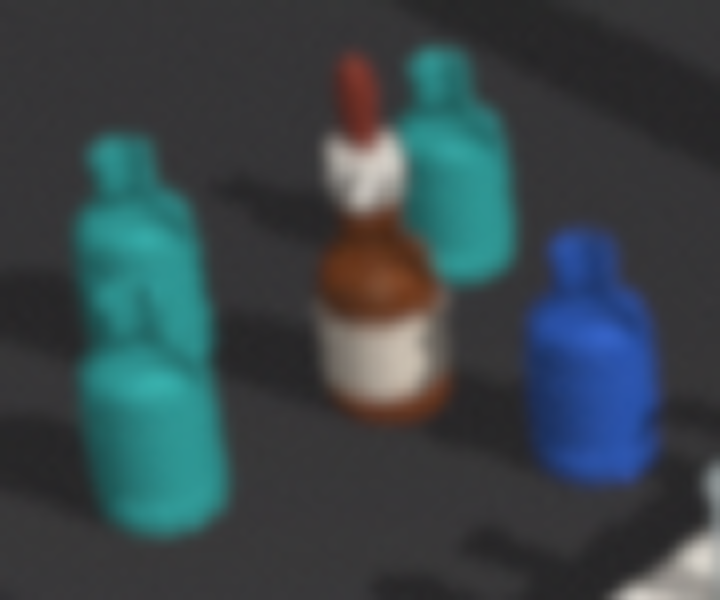

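The choices for the bottle, by top-image pixel, are the amber bottle with red bulb and white collar (431,245), turquoise (439,206), (469,237) and (445,284), blue (393,248), and the amber jar with black lid (402,133). The crops confirm (431,245) is the right one. The bean is the tan kidney shape at top (191,222.5) and scene (454,251.5). The other samples are the nut, pasta and sugar.

```bash
cat > h.py <<'E'
import numpy as np
from rig import vision
def ray(n,u,v,P=None):
    P=P or vision.camera_params(n); R=np.array(P['R']);t=np.array(P['t'])
    d=R.T@np.array([(u-P['cx'])/P['fx'],(v-P['cy'])/P['fy'],1]); return -R.T@t,d
def atz(n,u,v,z,P=None):
    c,d=ray(n,u,v,P); return c+d*(z-c[2])/d[2]
def tri(*obs):
    A=np.zeros((3,3));b=np.zeros(3)
    for o in obs:
        c,d=ray(*o); d=d/np.linalg.norm(d); M=np.eye(3)-np.outer(d,d);A+=M;b+=M@c
    return np.linalg.solve(A,b)
E
python3 - <<'E'
from h import *
np.set_printoptions(precision=1,suppress=True)
print("collar tri",tri(("top",435,244.4),("scene",255.75,146.5)), "scene@87",atz("scene",255.75,146.5,87),"top@90",atz("top",435,244.4,90))
print("bulb top: top",atz("top",442.5,244,124),"scene",atz("scene",254.3,132.3,124))
print("bottle base-ish body top view z0..", atz("scene",258.5,170.5,25))
print("bean tri",tri(("top",190.9,222.6),("scene",454,251.5)),atz("top",190.9,222.6,18),atz("scene",454,251.5,18))
pc=[atz("top",150+x/7,200+y/7,16) for x,y in((55,158),(337,47),(484,438),(195,557))]
print("plate",pc,np.mean(pc,0))
for n,u,v,z in(("jar",404,131,85),("beaker",238,127,84),("blue",396,247,78),("t1",444,204.5,78),("t2",475.5,236,78),("t3",451,284.5,78)): print(n,atz("top",u,v,z))
print("rack",[atz("top",u,v,68) for u,v in((320,179),(346,181),(335,277),(308,275))])
from rig import r; print(r.grip_point_offset)
E
```

```text
collar tri [ 536.6 -247.1   82.7] scene@87 [ 542.3 -242.1   87. ] top@90 [ 536.2 -245.    90. ]
bulb top: top [ 536.4 -250.9  124. ] scene [ 536.7 -246.4  124. ]
bottle base-ish body top view z0.. [ 555.9 -230.1   25. ]
bean tri [573.  290.9  13.2] [572.7 289.1  18. ] [578.  291.6  18. ]
plate [array([570.9, 364.9,  16. ]), array([609.6, 275.6,  16. ]), array([484.7, 220.4,  16. ]), array([444.6, 310.6,  16. ])] [527.5 292.9  16. ]
jar [ 779.3 -180.7   85. ]
beaker [779.  179.8  84. ]
blue [ 528.9 -165.8   78. ]
t1 [ 622.  -267.9   78. ]
t2 [ 556.6 -334.    78. ]
t3 [ 454.1 -281.    78. ]
rack [array([672. ,  -1.4,  68. ]), array([669.1, -58.1,  68. ]), array([462.5, -38.9,  68. ]), array([465.1,  18.4,  68. ])]
18.700000000000003
```

```bash
python3 - <<'E'
from h import *
import cv2
np.set_printoptions(precision=2,suppress=True)
P=vision.camera_params("wrist");p,d=vision.grab_frame("wrist");cv2.imwrite("pics/w0.png",p)
print("cam pos",-P['R'].T@P['t'],P['R'],P['fx'])
c,s=np.cos(1.164),np.sin(1.164)
for t in((540,290,260),(537,-247,230)):
    D=np.array(t)-[247,573.7,207.7]; print(t,[c*D[0]+s*D[1], s*D[0]-c*D[1], -D[2]])
E
```

```text
cam pos [169.63 606.07 373.3 ] [[ 0.4   0.92 -0.  ]
 [ 0.87 -0.37  0.32]
 [ 0.3  -0.13 -0.95]] 341.20347499435815
(540, 290, 260) [np.float64(-144.61707478724387), np.float64(381.34051932620633), np.float64(-52.30000000000001)]
(537, -247, 230) [np.float64(-638.9811920346438), np.float64(591.0596638462023), np.float64(-22.30000000000001)]
```

View pics/w0.png

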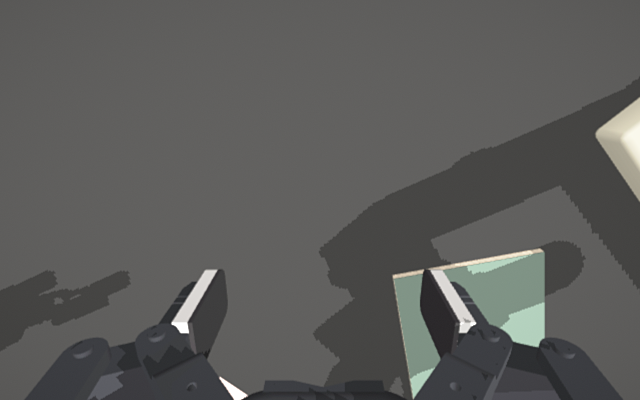

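The wrist picture shows open pads near (210,290) and (440,290) and nothing useful below. Next I move over the plate to measure the bean.

```bash
python3 -m inch '[{"dp":[-14,38,-5],"angular":[0,0,0.01],"fingers":0},{"dp":[-28,70,-10],"angular":[0,0,0.03],"fingers":0},{"dp":[-42,105,-15],"angular":[0,0,0.05],"fingers":0},{"dp":[-56,140,-20],"angular":[0,0,0.07],"fingers":0},{"dp":[-70,175,-25],"angular":[0,0,0.09],"fingers":0},{"dp":[-84,210,-30],"angular":[0,0,0.11],"fingers":0},{"dp":[-98,245,-36],"angular":[0,0,0.134],"fingers":0},{"dp":[-112,280,-42],"angular":[0,0,0.134],"fingers":0},{"dp":[-126,315,-48],"angular":[0,0,0.134],"fingers":0},{"dp":[-136,350,-52],"angular":[0,0,0.134],"fingers":0},{"dp":[-145,381,-52],"angular":[0,0,0.134],"fingers":0},{"dp":[-145,381,-52],"angular":[0,0,0.134],"fingers":0}]' 20
python3 -m inch '[{"dp":[0,0,0],"angular":[0,0,0],"fingers":0},{"dp":[0,0,0],"angular":[0,0,0],"fingers":0}]'
python3 - <<'E'
from h import *
import cv2,pickle
from rig import monitor
P=vision.camera_params("wrist");p,d=vision.grab_frame("wrist");cv2.imwrite("pics/w1.png",p);pickle.dump(P,open("w1.pkl","wb"))
s=monitor.sense();print(s['clock'],s['eef_pos'],s['tcp_rot'],s['qpos'])
E
```

```text
clock: 1.15
eef_pos: [543.8, 286.4, 260.2]
tcp_rot: [3.139, -0.0, 1.027]
contact_force: [-1.2, 0.3, 0.2]
opening: 1.004
clock: 1.32
eef_pos: [539.3, 290.0, 259.6]
tcp_rot: [-3.141, 0.001, 1.029]
contact_force: [-0.9, 0.3, -0.9]
opening: 1.0
1.3667 [538.97218249 290.49923101 259.71283464] [-3.14079752e+00  6.08641867e-04  1.03035546e+00] [ 4.91677792e-01  2.90289765e-01  1.60427666e+00  3.90467472e-04
  1.24795660e+00 -5.38801479e-01]
```

View pics/w1.png

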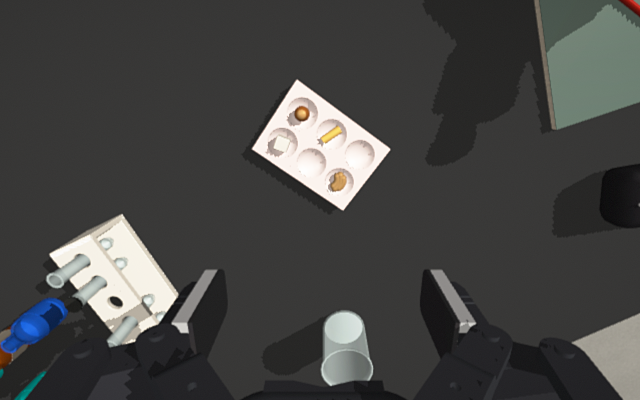

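```bash
python3 - <<'E'
from h import *
import cv2,pickle
p=cv2.imread("pics/w1.png");cv2.imwrite("pics/w1c.png",cv2.resize(p[70:220,240:400],None,fx=5,fy=5,interpolation=cv2.INTER_CUBIC)[:600])
cv2.imwrite("pics/w1c.png",cv2.resize(p[140:215,290:395],None,fx=7,fy=7,interpolation=cv2.INTER_CUBIC))
P=pickle.load(open("w1.pkl","rb"))
print("bean",atz("w",339.5,181.5,18,P))
pc=[atz("w",u,v,16,P) for u,v in((297,80),(390,149),(344,210),(252,150))]
print(np.round(pc,1),np.mean(pc,0))
E
```

```text
bean [573.94417029 291.66400543  18.        ]
[[447.  310.   16. ]
 [570.8 364.   16. ]
 [610.1 277.4  16. ]
 [486.1 220.8  16. ]] [528.46930539 293.04121476  16.        ]
```

View pics/w1c.png

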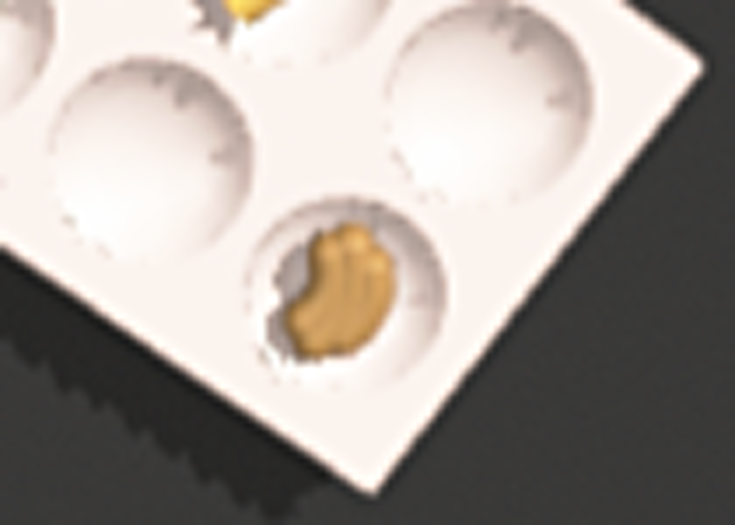

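The bean's middle is about (574,291): wrist (339.5,182) agrees with the top and plate geometry. Now over to the bottle.

```bash
python3 -m inch '[{"dp":[-25,15,0],"angular":[0,0,0],"fingers":0},{"dp":[-56,33,0],"angular":[0,0,0],"fingers":0},{"dp":[-88,52,0],"angular":[0,0,0],"fingers":0},{"dp":[-120,71,0],"angular":[0,0,0],"fingers":0},{"dp":[-152,90,0],"angular":[0,0,0],"fingers":0},{"dp":[-184,109,0],"angular":[0,0,0],"fingers":0},{"dp":[-216,128,0],"angular":[0,0,0],"fingers":0},{"dp":[-248,147,0],"angular":[0,0,0],"fingers":0},{"dp":[-280,166,0],"angular":[0,0,0],"fingers":0},{"dp":[-312,185,0],"angular":[0,0,0],"fingers":0},{"dp":[-344,204,0],"angular":[0,0,0],"fingers":0},{"dp":[-376,223,0],"angular":[0,0,0],"fingers":0}]' 20
python3 -m inch '[{"dp":[-32,19,5],"angular":[0,0,0],"fingers":0},{"dp":[-60,36,10],"angular":[0,0,0],"fingers":0},{"dp":[-78,46,15],"angular":[0,0,0],"fingers":0},{"dp":[-86,52,20],"angular":[0,0,0],"fingers":0},{"dp":[-86,52,20],"angular":[0,0,0],"fingers":0},{"dp":[-86,52,20],"angular":[0,0,0],"fingers":0},{"dp":[-86,52,20],"angular":[0,0,0],"fingers":0}]'
python3 - <<'E'
from h import *
import cv2,pickle
from rig import monitor
P=vision.camera_params("wrist");p,d=vision.grab_frame("wrist");cv2.imwrite("pics/w2.png",p);pickle.dump(P,open("w2.pkl","wb"))
s=monitor.sense();print(s['clock'],s['eef_pos'],s['tcp_rot'],s['qpos'])
E
```

```text
clock: 2.37
eef_pos: [537.0, -147.3, 260.2]
tcp_rot: [3.142, -0.0, 1.032]
contact_force: [1.1, -0.1, 0.1]
opening: 1.004
clock: 2.95
eef_pos: [538.0, -245.8, 240.2]
tcp_rot: [-3.141, -0.0, 1.031]
contact_force: [-0.2, -0.3, 0.2]
opening: 1.002
3.0 [ 538.06939203 -245.84246948  240.38723223] [-3.14159111e+00 -4.05005112e-04  1.03168675e+00] [-4.31359700e-01  2.72171732e-01  1.67229666e+00  4.32687320e-04
  1.19708227e+00 -1.46320440e+00]
```

View pics/w2.png

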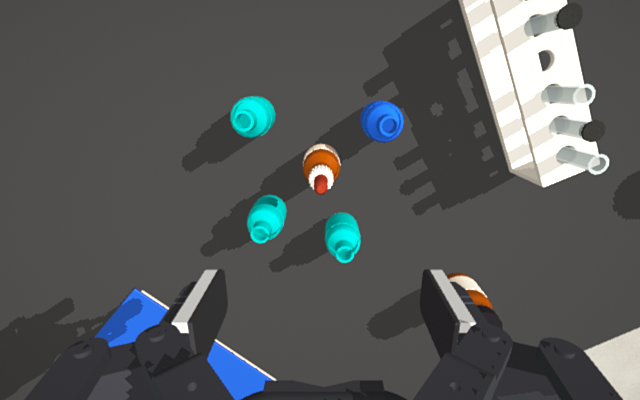

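```bash
python3 - <<'E'
import cv2
p=cv2.imread("pics/w2.png")
cv2.imwrite("pics/w2c.png",cv2.resize(p[135:210,280:370],None,fx=8,fy=8,interpolation=cv2.INTER_CUBIC))
E
```

```text
(no output)
```

View pics/w2c.png

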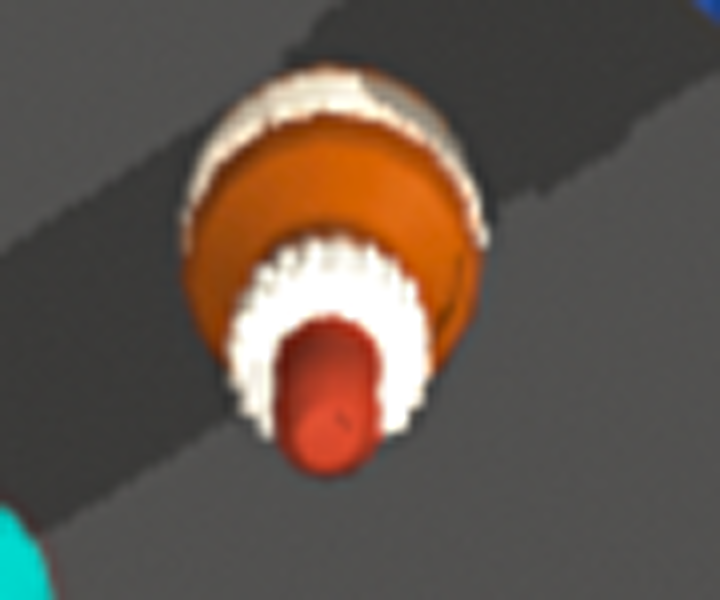

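```bash
python3 - <<'E'
from h import *
import pickle
P=pickle.load(open("w2.pkl","rb")); np.set_printoptions(precision=1,suppress=True)
f=lambda x,y,z: atz("w",280+x/8,135+y/8,z,P)
print("collar top",f(331,355,96),"collar side x ext",f(228,345,90),f(435,345,90))
print("bulb top",f(328,425,121)); print("body", f(335,250,46),f(185,240,46),f(488,240,46))
E
```

```text
collar top [ 536.7 -247.9   96. ] collar side x ext [ 530.7 -258.7   90. ] [ 543.4 -237.4   90. ]
bulb top [ 537.5 -248.7  121. ]
body [ 535.9 -247.    46. ] [ 524.4 -263.6   46. ] [ 545.3 -228.7   46. ]
```

The collar axis comes out at (537,-248) from the wrist, and top and scene agree within about 2 mm. Now I descend with the fingers open.

```bash
python3 -m inch '[{"dp":[-2.4,0.2,15],"angular":[0,0,0],"fingers":0},{"dp":[-2.4,0.2,35],"angular":[0,0,0],"fingers":0},{"dp":[-2.4,0.2,55],"angular":[0,0,0],"fingers":0},{"dp":[-2.4,0.2,75],"angular":[0,0,0],"fingers":0},{"dp":[-2.4,0.2,95],"angular":[0,0,0],"fingers":0},{"dp":[-2.4,0.2,115],"angular":[0,0,0],"fingers":0},{"dp":[-2.4,0.2,132],"angular":[0,0,0],"fingers":0},{"dp":[-2.4,0.2,147],"angular":[0,0,0],"fingers":0},{"dp":[-2.4,0.2,160],"angular":[0,0,0],"fingers":0},{"dp":[-2.4,0.2,168],"angular":[0,0,0],"fingers":0},{"dp":[-2.4,0.2,170],"angular":[0,0,0],"fingers":0},{"dp":[-2.4,0.2,170],"angular":[0,0,0],"fingers":0}]' 20
python3 - <<'E'
from h import *
import cv2,pickle
from rig import monitor
P=vision.camera_params("wrist");p,d=vision.grab_frame("wrist");cv2.imwrite("pics/w3.png",p);pickle.dump(P,open("w3.pkl","wb"))
s=monitor.sense();print(s['clock'],s['eef_pos'],s['tcp_rot'],s['contact_force'])
q=P['R']@np.array([537,-248,87.])+P['t'];print(q[0]/q[2]*P['fx']+P['cx'],q[1]/q[2]*P['fy']+P['cy'])
E
```

```text
clock: 4.0
eef_pos: [536.8, -249.0, 70.1]
tcp_rot: [-3.141, -0.0, 1.031]
contact_force: [1.0, -0.1, 0.3]
opening: 0.999
4.05 [ 537.15746271 -249.37111143   70.66277279] [ 3.14101195e+00 -8.84501337e-05  1.03067810e+00] [ 0.80832454  0.21296058 -0.73828436]
327.0385812257578 264.378260408836
```

View pics/w3.png

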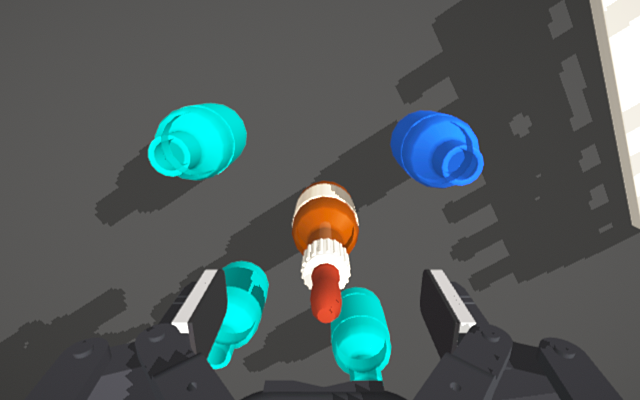

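Collar at (325,265), pads at x≈218 and 428, so it is centred to about 1 mm and clear of the look-alikes. Closing.

```bash
python3 -m inch '[{"dp":[0.8,0,0],"angular":[0,0,0],"fingers":60},{"dp":[0.8,0,0],"angular":[0,0,0],"fingers":110},{"dp":[0.8,0,0],"angular":[0,0,0],"fingers":140},{"dp":[0.8,0,0],"angular":[0,0,0],"fingers":160},{"dp":[0.8,0,0],"angular":[0,0,0],"fingers":175},{"dp":[0.8,0,0],"angular":[0,0,0],"fingers":185},{"dp":[0.8,0,0],"angular":[0,0,0],"fingers":195},{"dp":[0.8,0,0],"angular":[0,0,0],"fingers":205},{"dp":[0.8,0,0],"angular":[0,0,0],"fingers":215},{"dp":[0.8,0,0],"angular":[0,0,0],"fingers":225},{"dp":[0.8,0,0],"angular":[0,0,0],"fingers":225},{"dp":[0.8,0,0],"angular":[0,0,0],"fingers":225}]' 20
python3 - <<'E'
from h import *
import cv2,pickle
from rig import monitor
P=vision.camera_params("wrist");p,d=vision.grab_frame("wrist");cv2.imwrite("pics/w4.png",p)
s=monitor.sense();print(s['clock'],s['eef_pos'],s['tcp_rot'],s['contact_force'],s['opening'])
E
```

```text
clock: 5.05
eef_pos: [537.2, -249.1, 70.3]
tcp_rot: [3.141, 0.0, 1.03]
contact_force: [-0.9, -0.6, 4.9]
opening: 0.232
5.1 [ 537.2209793  -249.13712735   70.25246623] [3.14126781e+00 1.03846949e-05 1.02999899e+00] [ 0.16794807 -0.48577437  4.47107678] 0.23176199292287833
```

View pics/w4.png

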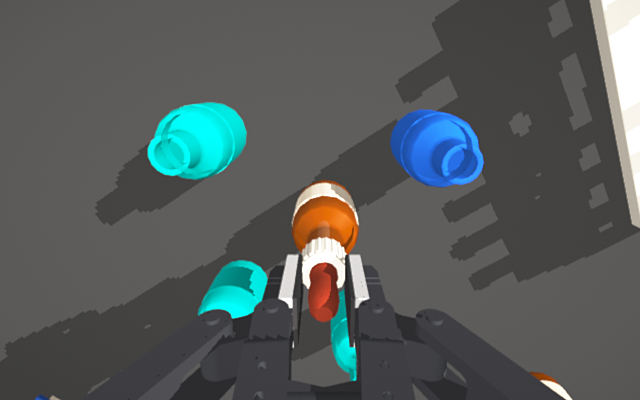

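The collar is held at (323,265) and the bulb is free between the pads. Lifting straight up.

```bash
python3 -m inch '[{"dp":[0,0,-2],"angular":[0,0,0],"fingers":225},{"dp":[0,0,-6],"angular":[0,0,0],"fingers":225},{"dp":[0,0,-12],"angular":[0,0,0],"fingers":225},{"dp":[0,0,-20],"angular":[0,0,0],"fingers":225},{"dp":[0,0,-28],"angular":[0,0,0],"fingers":225},{"dp":[0,0,-37],"angular":[0,0,0],"fingers":225},{"dp":[0,0,-46],"angular":[0,0,0],"fingers":225},{"dp":[0,0,-55],"angular":[0,0,0],"fingers":225},{"dp":[0,0,-64],"angular":[0,0,0],"fingers":225},{"dp":[0,0,-73],"angular":[0,0,0],"fingers":225},{"dp":[0,0,-80],"angular":[0,0,0],"fingers":225},{"dp":[0,0,-85],"angular":[0,0,0],"fingers":225}]' 20
python3 -m inch '[{"dp":[0,0,-10],"angular":[0,0,0],"fingers":225},{"dp":[0,0,-22],"angular":[0,0,0],"fingers":225},{"dp":[0,0,-35],"angular":[0,0,0],"fingers":225},{"dp":[0,0,-48],"angular":[0,0,0],"fingers":225},{"dp":[0,0,-58],"angular":[0,0,0],"fingers":225},{"dp":[0,0,-62],"angular":[0,0,0],"fingers":225},{"dp":[0,0,-62],"angular":[0,0,0],"fingers":225},{"dp":[0,0,-62],"angular":[0,0,0],"fingers":225}]'
python3 - <<'E'
from h import *
import cv2
from rig import monitor
for n in("wrist","scene","top"):
    p,d=vision.grab_frame(n);cv2.imwrite(f"pics/5{n}.png",p)
    if n=="scene": cv2.imwrite("pics/5sc.png",cv2.resize(p[70:200,190:330],None,fx=4.5,fy=4.5,interpolation=cv2.INTER_CUBIC))
s=monitor.sense();print(s['clock'],s['eef_pos'],s['tcp_rot'],s['contact_force'],s['opening'])
E
```

```text
clock: 6.1
eef_pos: [537.4, -249.2, 156.3]
tcp_rot: [3.141, -0.0, 1.03]
contact_force: [0.3, 0.2, -0.3]
opening: 0.23
clock: 6.77
eef_pos: [536.9, -249.0, 217.0]
tcp_rot: [-3.141, 0.0, 1.03]
contact_force: [0.6, -0.9, -0.1]
opening: 0.234
6.9167 [ 536.62282442 -248.81878033  216.27286566] [-3.14023321e+00  1.72471010e-04  1.03002968e+00] [-0.24850224  0.0044218   0.76874799] 0.22970676631454948
```

View pics/5wrist.png

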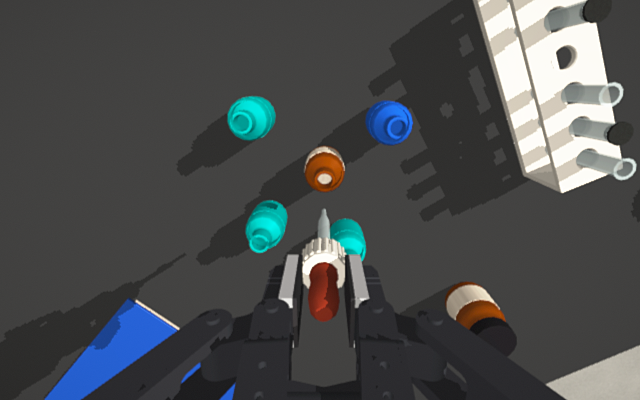

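View pics/5sc.png

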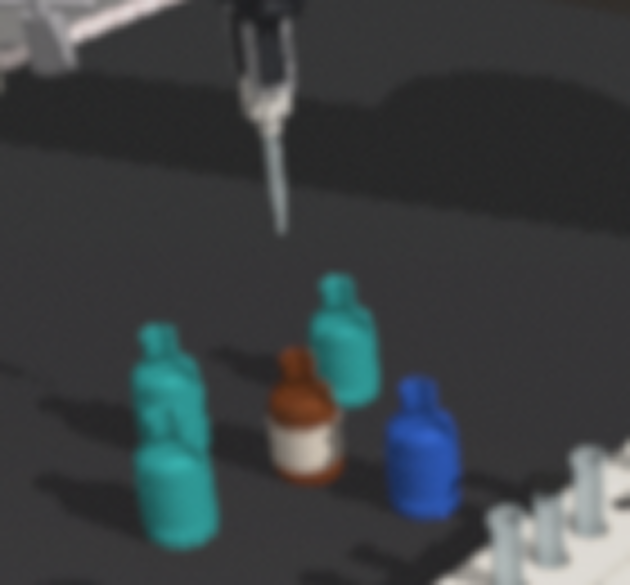

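View pics/5top.png

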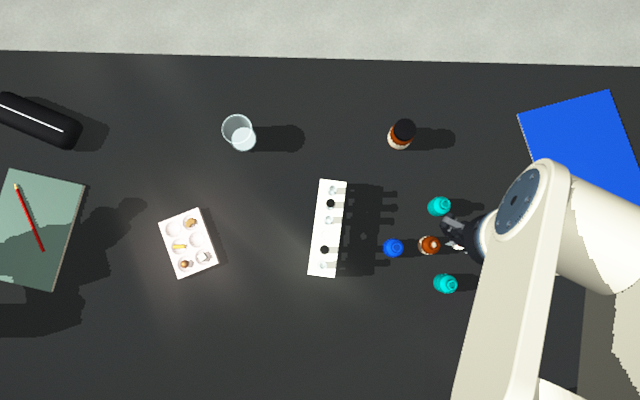

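The dropper is out and upright, with its tip at wrist (324,210). The bottle still stands in place at top (429,245). I'll work out the tip's offset from the TCP.

```bash
python3 - <<'E'
from h import *
from rig import monitor
import cv2
np.set_printoptions(precision=1,suppress=True)
p=cv2.imread("pics/5wrist.png");cv2.imwrite("pics/5wc.png",cv2.resize(p[195:265,285:365],None,fx=8,fy=8,interpolation=cv2.INTER_CUBIC))
s=monitor.sense();print(s['eef_pos'])
print("tip wrist@156",atz("wrist",324,209.5,156),"scene tip",atz("scene",190+281/4.5,70+234/4.5,156))
print("tri",tri(("wrist",324,209.5),("scene",190+281/4.5,70+234/4.5)), "plug",atz("scene",190+269/4.5,70+122/4.5,156+65))
E
```

```text
[ 536.6 -248.8  216.3]
tip wrist@156 [ 535.8 -248.7  156. ] scene tip [ 543.1 -242.7  156. ]
tri [ 536.8 -249.1  151.9] plug [ 544.5 -240.4  221. ]
```

View pics/5wc.png

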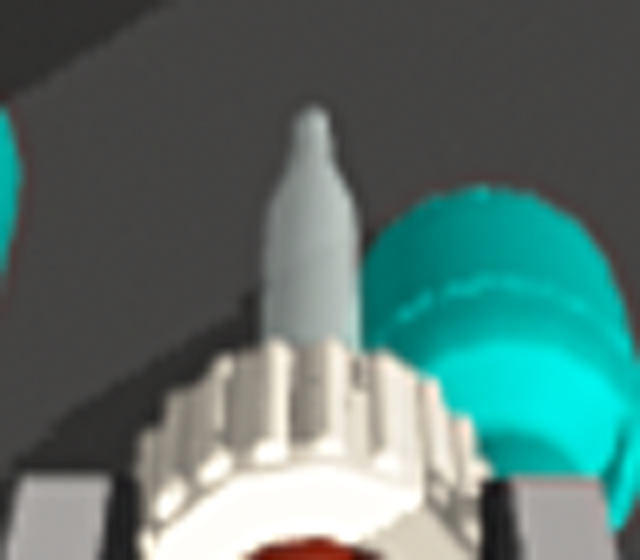

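The tip lies within about 1 mm of the TCP axis at TCP z − 60, so it is at 156, well above the tubes. Carrying it over the rack.

```bash
python3 -m inch '[{"dp":[6,-3,0],"angular":[0,0,0],"fingers":225},{"dp":[18,-9,0],"angular":[0,0,0],"fingers":225},{"dp":[36,-18,0],"angular":[0,0,0],"fingers":225},{"dp":[58,-30,0],"angular":[0,0,0],"fingers":225},{"dp":[80,-41,0],"angular":[0,0,0],"fingers":225},{"dp":[102,-52,0],"angular":[0,0,0],"fingers":225},{"dp":[124,-63,0],"angular":[0,0,0],"fingers":225},{"dp":[146,-74,0],"angular":[0,0,0],"fingers":225},{"dp":[168,-86,0],"angular":[0,0,0],"fingers":225},{"dp":[190,-97,0],"angular":[0,0,0],"fingers":225},{"dp":[212,-108,0],"angular":[0,0,0],"fingers":225},{"dp":[234,-119,0],"angular":[0,0,0],"fingers":225}]' 20
python3 -m inch '[{"dp":[22,-11,0],"angular":[0,0,0],"fingers":225},{"dp":[44,-22,0],"angular":[0,0,0],"fingers":225},{"dp":[66,-34,0],"angular":[0,0,0],"fingers":225},{"dp":[88,-45,0],"angular":[0,0,0],"fingers":225},{"dp":[110,-56,0],"angular":[0,0,0],"fingers":225},{"dp":[132,-67,0],"angular":[0,0,0],"fingers":225},{"dp":[154,-79,0],"angular":[0,0,0],"fingers":225},{"dp":[176,-90,0],"angular":[0,0,0],"fingers":225},{"dp":[198,-101,0],"angular":[0,0,0],"fingers":225},{"dp":[218,-111,0],"angular":[0,0,0],"fingers":225},{"dp":[234,-120,0],"angular":[0,0,0],"fingers":225},{"dp":[244,-125,0],"angular":[0,0,0],"fingers":225}]'
python3 -m inch '[{"dp":[4,-2,0],"angular":[0,0,0],"fingers":225},{"dp":[4,-2,0],"angular":[0,0,0],"fingers":225},{"dp":[4,-2,0],"angular":[0,0,0],"fingers":225}]'
python3 - <<'E'
from h import *
import cv2
from rig import monitor
s=monitor.sense();print(s['clock'],s['eef_pos'],s['tcp_rot'],s['contact_force'],s['opening'])
for n in("wrist","scene"):
    p,d=vision.grab_frame(n);cv2.imwrite(f"pics/6{n}.png",p)
E
```

```text
clock: 7.92
eef_pos: [554.9, 15.2, 216.9]
tcp_rot: [-3.141, -0.0, 1.03]
contact_force: [0.6, 0.3, -0.4]
opening: 0.228
clock: 8.92
eef_pos: [572.9, 289.2, 216.7]
tcp_rot: [-3.141, 0.0, 1.032]
contact_force: [0.3, 0.2, 0.2]
opening: 0.232
clock: 9.17
eef_pos: [574.0, 290.4, 216.9]
tcp_rot: [-3.141, 0.001, 1.03]
contact_force: [0.6, -0.0, -0.8]
opening: 0.232
9.1667 [573.96462136 290.4017154  216.88335044] [-3.14146914e+00  7.19160110e-04  1.03022168e+00] [ 0.5997095  -0.03175742 -0.84987362] 0.2316296960667272
```

View pics/6wrist.png

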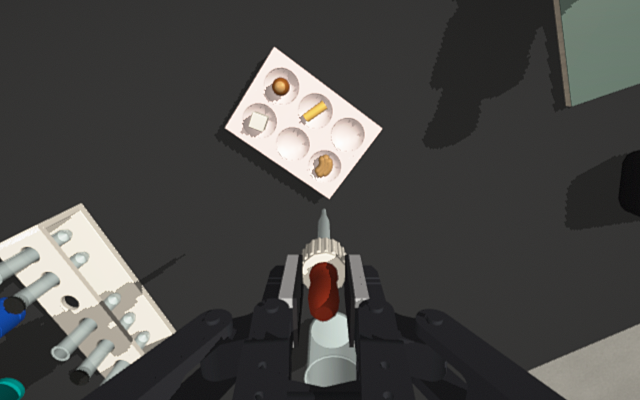

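View pics/6scene.png

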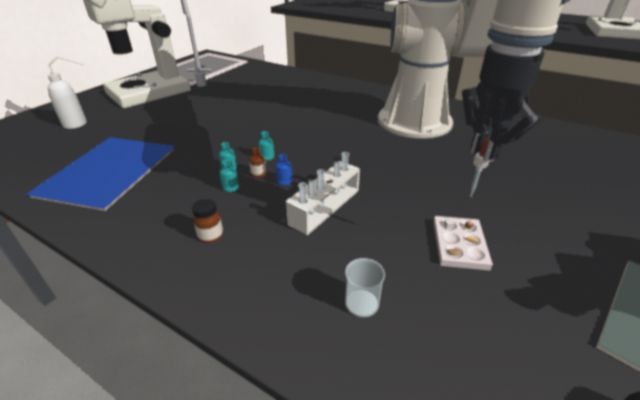

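The bean is at wrist (323,166) with the tip over it at (324,209). Descending most of the way, then I'll recheck.

```bash
python3 - <<'E'
from h import *
print(atz("wrist",323,166.5,18))
E
python3 -m inch '[{"dp":[0,0,5],"angular":[0,0,0],"fingers":225},{"dp":[0,0,15],"angular":[0,0,0],"fingers":225},{"dp":[0,0,28],"angular":[0,0,0],"fingers":225},{"dp":[0,0,42],"angular":[0,0,0],"fingers":225},{"dp":[0,0,56],"angular":[0,0,0],"fingers":225},{"dp":[0,0,70],"angular":[0,0,0],"fingers":225},{"dp":[0,0,82],"angular":[0,0,0],"fingers":225},{"dp":[0,0,91],"angular":[0,0,0],"fingers":225},{"dp":[0,0,96],"angular":[0,0,0],"fingers":225},{"dp":[0,0,97],"angular":[0,0,0],"fingers":225},{"dp":[0,0,97],"angular":[0,0,0],"fingers":225},{"dp":[0,0,97],"angular":[0,0,0],"fingers":225}]' 20
python3 - <<'E'
from h import *
import cv2,pickle
from rig import monitor
P=vision.camera_params("wrist");p,d=vision.grab_frame("wrist");pickle.dump(P,open("w7.pkl","wb"))
cv2.imwrite("pics/7w.png",cv2.resize(p[150:260,265:385],None,fx=5,fy=5,interpolation=cv2.INTER_CUBIC))
p,d=vision.grab_frame("scene");cv2.imwrite("pics/7s.png",cv2.resize(p[170:280,420:540],None,fx=5,fy=5,interpolation=cv2.INTER_CUBIC))
s=monitor.sense();print(s['clock'],s['eef_pos'],s['tcp_rot'],s['contact_force'],s['opening'])
E
```

```text
[573.93762008 288.74861419  18.        ]
clock: 10.27
eef_pos: [574.8, 291.0, 120.6]
tcp_rot: [3.141, -0.001, 1.03]
contact_force: [0.5, 0.5, -0.1]
opening: 0.23
10.3667 [574.84315576 291.07617897 120.90703303] [ 3.14085266e+00 -1.17281864e-03  1.02999270e+00] [ 0.26446103  0.17219155 -0.15706829] 0.22774490831569075
```

View pics/7w.png

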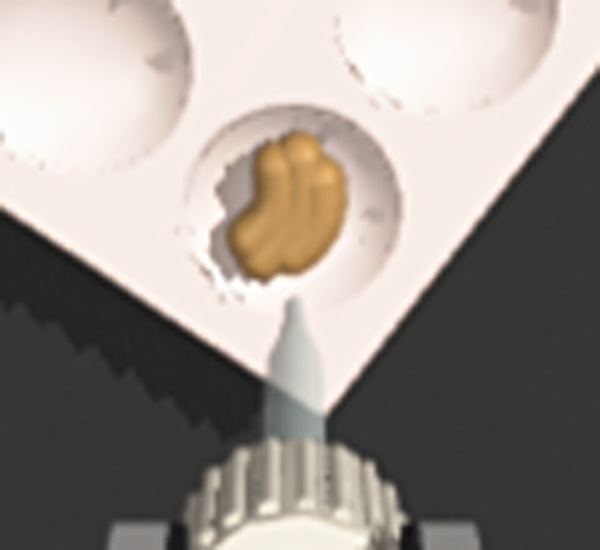

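View pics/7s.png

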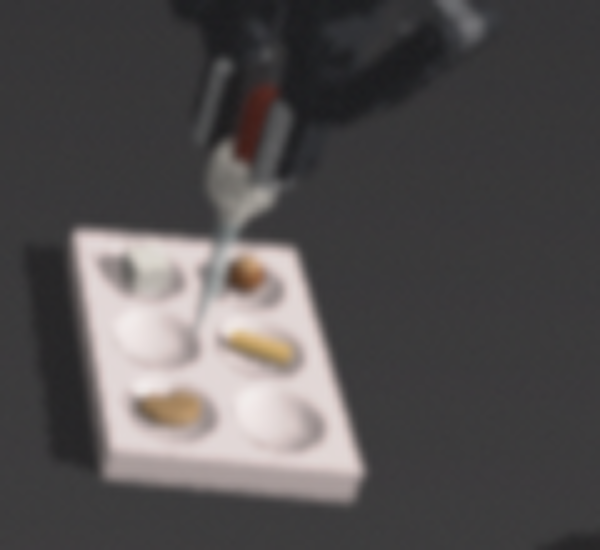

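```bash
python3 - <<'E'
from h import *
import pickle
np.set_printoptions(precision=1,suppress=True)
P=pickle.load(open("w7.pkl","rb"))
f=lambda x,y,z: atz("w",265+x/5,150+y/5,z,P)
print("bean",f(292,206,17),"well",f(295,208,16),"tip",f(293,296,60.6),f(293,296,57))
print("tip scene",atz("scene",420+197/5,170+330/5,60.6),"bean scene",atz("scene",420+172/5,170+406/5,18), "well scene",atz("scene",420+173/5,170+408/5,16))
print("tri tip",tri(("wrist",265+293/5,150+296/5),("scene",420+197/5,170+330/5)))
E
```

```text
bean [573.8 290.9  17. ] well [574.6 291.   16. ] tip [573.6 291.1  60.6] [574.8 290.4  57. ]
tip scene [577.  292.7  60.6] bean scene [576.7 292.   18. ] well scene [575.5 292.5  16. ]
tri tip [574.4 291.6  58.6]
```

The tip (574,291) lines up with the bean (574,291) within 1 mm, and the scene camera shows the same relative alignment. Final 29 mm, slowly.

```bash
python3 -m inch '[{"dp":[0,0,2],"angular":[0,0,0],"fingers":225},{"dp":[0,0,6],"angular":[0,0,0],"fingers":225},{"dp":[0,0,10],"angular":[0,0,0],"fingers":225},{"dp":[0,0,14],"angular":[0,0,0],"fingers":225},{"dp":[0,0,18],"angular":[0,0,0],"fingers":225},{"dp":[0,0,22],"angular":[0,0,0],"fingers":225},{"dp":[0,0,25],"angular":[0,0,0],"fingers":225},{"dp":[0,0,27],"angular":[0,0,0],"fingers":225},{"dp":[0,0,28],"angular":[0,0,0],"fingers":225},{"dp":[0,0,29],"angular":[0,0,0],"fingers":225},{"dp":[0,0,29],"angular":[0,0,0],"fingers":225},{"dp":[0,0,29],"angular":[0,0,0],"fingers":225}]' 20
python3 -m inch '[{"dp":[0,0,0],"angular":[0,0,0],"fingers":225},{"dp":[0,0,0],"angular":[0,0,0],"fingers":225},{"dp":[0,0,0],"angular":[0,0,0],"fingers":225},{"dp":[0,0,0],"angular":[0,0,0],"fingers":225}]'
python3 - <<'E'
from h import *
import cv2,pickle
from rig import monitor
P=vision.camera_params("wrist");p,d=vision.grab_frame("wrist");pickle.dump(P,open("w8.pkl","wb"))
cv2.imwrite("pics/8w.png",cv2.resize(p[150:260,265:385],None,fx=5,fy=5,interpolation=cv2.INTER_CUBIC))
p,d=vision.grab_frame("scene");cv2.imwrite("pics/8s.png",cv2.resize(p[170:280,420:540],None,fx=5,fy=5,interpolation=cv2.INTER_CUBIC));cv2.imwrite("pics/8sf.png",p)
s=monitor.sense();print(s['clock'],s['eef_pos'],s['tcp_rot'],s['contact_force'],s['opening'],abs(s['qvel']).max())
E
```

```text
clock: 11.37
eef_pos: [574.4, 290.8, 91.2]
tcp_rot: [3.141, -0.0, 1.03]
contact_force: [-0.1, -0.1, -0.0]
opening: 0.232
clock: 11.7
eef_pos: [574.4, 290.8, 91.2]
tcp_rot: [3.142, -0.0, 1.03]
contact_force: [-0.4, -0.0, -0.2]
opening: 0.232
11.8 [574.36294157 290.84598142  91.14119672] [ 3.14154013e+00 -8.65822779e-05  1.02999933e+00] [-0.18877731 -0.56124514 -0.03029565] 0.23655736445724662 0.0013665315698838524
```

View pics/8w.png

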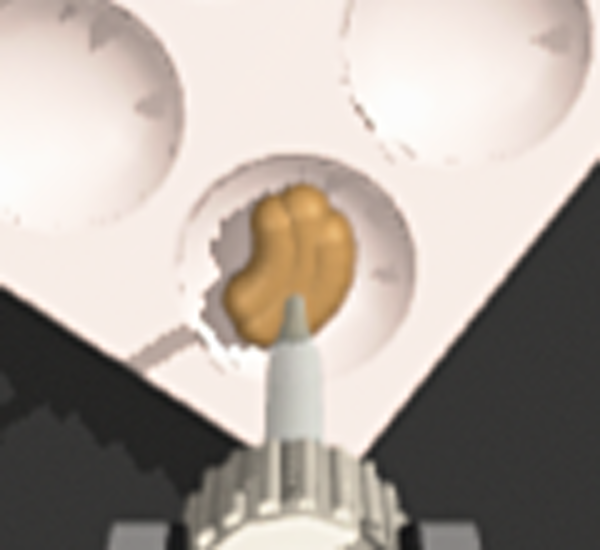

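View pics/8s.png

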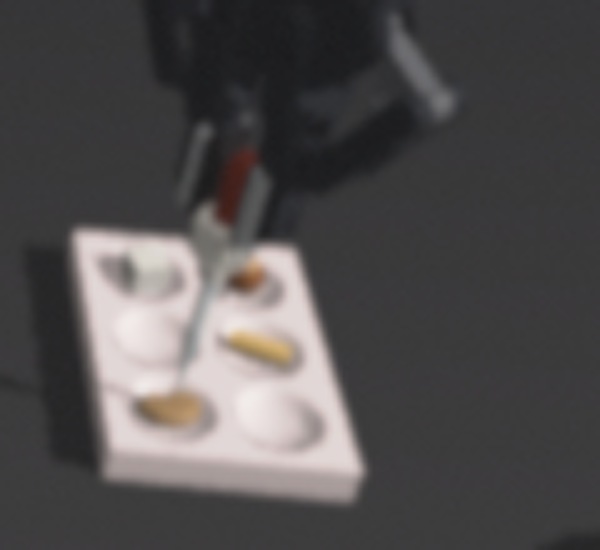

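View pics/8sf.png

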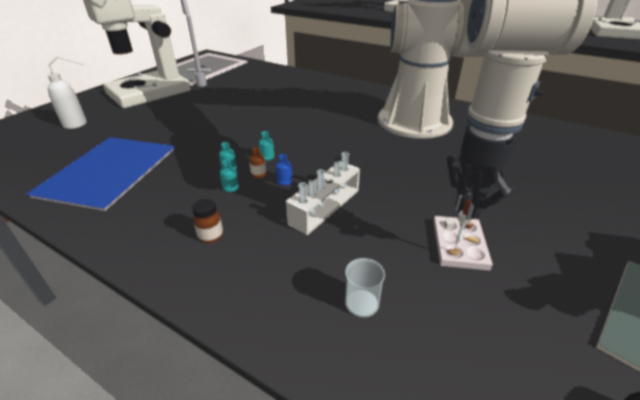

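```bash
python3 - <<'E'
from h import *
import pickle
np.set_printoptions(precision=1,suppress=True)
P=pickle.load(open("w8.pkl","rb"))
f=lambda x,y,z: atz("w",265+x/5,150+y/5,z,P)
print("bean",f(292,265,17),"well",f(296,268,16),"tip",f(294,296,31))
print("tri tip",tri(("wrist",265+294/5,150+296/5),("scene",420+182/5,170+377/5)))
E
```

```text
bean [573.4 290.6  17. ] well [574.4 290.7  16. ] tip [573.3 290.9  31. ]
tri tip [573.1 291.6  31.5]
```

The tip is at (573.3,291,31), about 11 mm above the bean's top and within 1 mm of its middle. It is still and clear of everything, so I'm handing in.

```bash
python3 -c "
from rig import sign_off
print(sign_off())"
```

```text
the job is handed in; nothing more can be done
None
```

I gripped the dropper by its collar at 20 N and drew it straight up out of the amber bottle. I then carried it over the rack with its tip about 156 mm above the bench and lowered it over the bean. The job was handed in at about 11.8 s, with the dropper still held there; no verdict was reported.

**Last checks:**
- **Tip position:** about (573, 291, 31) mm, within about 1 mm of the bean's middle sideways and about 11 mm above its top. The wrist-and-scene triangulation agreed.
- **Stillness and contact:** the arm was still, with joint speeds at or below 0.0014 rad/s, and no outside force showed beyond sensor noise. The grip was steady, and the bulb stayed clear of the pads in the pictures.
- **Other objects:** bottle, rack, beaker and jar all appeared upright in their places in the last scene picture, judged by eye.

**Disagreement:** the scene camera on its own read positions 3–9 mm away from the top and wrist cameras. It shifted the tip and the bean alike when the tip was 29 mm higher, so I relied on the wrist camera.

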